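# Rinse a glass on the press-down glass rinser

## Task

Take the small handleless glass that stands upside down on the worktop and, keeping it upside down, press it onto the middle of the black star of the round steel glass rinser until the star is fully down; keep it down for about a second. Then let the star come all the way up again and leave the glass standing upside down in the middle of the star, let go. Leave the larger tumbler alone.

Things in the scene. Friction and masses are not known exactly. Their poses are not given: they have to be found in the camera images.
- glass: small clear ribbed glass without handle, standing UPSIDE DOWN: 75 mm tall, tapered, 59 mm across at the mouth (now below), 48 mm at the foot (now on top), about 53 mm at half height, about 0.12 kg. Origin at the centre of its foot, so 75 mm above its mouth; its own z axis runs from foot to mouth and so points down.
- rinser: fixed glass rinser: round steel drip tray, 160 mm across, 22 mm high, brass inlet on its rim. Origin at the centre of its underside, on the worktop; z up. On its axis a sprung black star: six arms, 96 mm across the tips, 10 mm wide; flat tops 46 mm above the origin when up, 31 mm when fully down. A nozzle (16 mm across, 5 mm high) on its centre goes inside the glass.
- star (a joint): how far the sprung star is pressed down: 0 = up, 0.015 m = fully down against its stop. Its spring pushes up with 4 N when up (it carries the glass without sinking) and 10 N when fully down, and raises it when relieved.
- tumbler: larger clear tumbler, upright, 77 mm across, 90 mm tall; to be left alone. Origin at the centre of its underside, z up.
There are look-alikes about, which are no part of the job. What is shaped like the glass but blue is not meant.

How it is judged:
By the outcome, as a careful person would: the job done as asked, in the order asked, and still so for the second after the job is handed in, with the robot touching nothing.
It also fails if it takes over 48 s, if anything falls off the work surface, if the arm or the gripper's body presses on something with over 40 N, if the wrist force passes 120 N, or if a joint passes its speed limit or range.

## Robot

A 6-joint arm with a two-finger parallel gripper is mounted at the origin on a cart in front of the work surface, level with it; the furniture and walls round the work are solid. World frame = base frame: x ahead of the robot, y to its left, z up, the work surface at z = 0. Lengths are in m, angles in degrees, forces in N, time in s.
With the tool pointing down it reaches from about 0.35 to 0.875 m from the base axis. Payload 4.2 kg.
Tool frame: the origin (TCP) lies on the centre line of the jaws, within the pads' length; the fingertips stand tip_reach ahead of it and the grasp point (between the pads) is the TCP (tip_reach is the distance from the TCP to the fingertips, in m); z points along the fingers, y is the line along which they close (so a half turn about z gives the same grasp; the last joint's range is limited). The gripper opens to 87 mm and grips with 3 to 60 N. Pads are 19 mm wide; open, the fingers measure 117 mm over their backs; the gripper's body (75 mm by 190 mm) begins 51 mm behind the grasp point.
Start: joints at [79.905, 22.042, 0.453, 0, -68.411, -14.817], TCP at [0.263, 0.567, 0.242] pointing down, gripper open.
Joint ranges: [-179.83, 179.83], [-69.29, 118.12], [-61.27, 80.66], [-181.25, 117.63], [-171.15, -9.14], [-177.46, 177.46]. Speed limits (degrees/s): [159.86, 159.86, 180, 180, 180, 180].

## Interface

Orientations are given as a 3x3 rotation matrix whose columns are the frame's x, y, z axes.
In Python, from station import sense, capture, finish_job, tip_reach gives the robot as it stands.
- The arm moves only by the tool arm_command, never from a script. Its argument "deltas" is a list of rows, each a list of 7 numbers: the turn, a rotation vector about the tool's x, y, z in rad, then the shift along the tool's x, y, z in cm, then the closure, from -1 (fully open) to 1 (shut), so that 0 is half open. In form: [[rx, ry, rz, dx, dy, dz, hand], ...]. A call has 1 to 8 rows; each row is the pose to reach, as a shift and turn from the pose commanded when the call began, along the tool's axes at that moment; what a row does not reach only later rows make up. A row lasts 1/12 s, in which the tool goes at most 41.7 mm and 7.16 degrees, less where a joint would pass 70% of its speed; a pose out of reach is approached as far as the arm can. A call with a gripper value outside its range is refused whole. The fingers move at their own pace and stop on an object; the grip force is fixed at half the most. Time passes only in rows, so rows that repeat a pose let the fingers close. It gives the time, the measured TCP pose, the force, the opening and the grip force at its end, in the units of the state.
- sense(): the state, without advancing time (a new reading comes with each control period).
- capture(name): name is "scene" or "side" or "wrist"; returns a dict with "pixels" (400x640x3 uint8, blue, green, red), "fovy" (degrees; the focal length in pixels is half the picture's height over the tangent of half this angle, whatever the lens; pixels are square), "cx", "cy" (the principal point, pixels), "k1" (the pictures are not rectified: a ray, as slopes to the right and down, at radius r is drawn at 1 + k1 r^2 times it, then the intrinsics apply), "rvec" (rotation vector, rad) and "tvec" (3), from world to camera coordinates, as OpenCV has them. Camera axes: x right, y down, z forward; pixel columns grow to the right and rows downward; lengths in m; the calibration is good to about 2 mm. A picture is of the moment at which its call begins. There is no depth.
- finish_job(): hands the job in; it is judged then, once.
The state is a dict: "time_s": time; "joints": joint angles; "joint_velocities": joint speeds; "effort": joint torques, N m; "tcp_pos": TCP position; "ee_rot": TCP orientation; "wrist_force": force on the tool from outside, world axes, zero at the start; "moment": the same for the moment, N m; "gripper_width": opening from 0.0 (shut) to 1.0 (fully open); "gripper_force": force on a finger pad.
Only numpy, scipy, OpenCV 4.12 (cv2) and the standard library are available. Lean on these libraries where they do the work, as an engineer would, in place of code of your own. Each camera call takes 0.05 s, during which the arm holds its last target. There are 200 camera calls.

## Working session

There is one attempt and no reset: what is moved stays moved. The work goes in short steps, Python scripts to look and compute and a tool call to move; the robot and the scene stay as the last step left them, time stands still between calls to the robot, and variables do not carry over. Pictures are saved under pics/ and viewed, at most 10 in all, crops included, and the job is handed in when it is done.

Besides the shell and the picture viewer there is one more tool, called after "Emit:" as name([rows], argument=value, ...), one row to a line, values as JSON. arm_command: Moves the arm, as the interface text tells. Its arguments: {"type":"object","properties":{"deltas":{"type":"array"}},"required":["deltas"]}

```bash
mkdir -p pics; cat > h.py <<'E'
import numpy as np, cv2
from station import sense, capture, finish_job, tip_reach
def cam(c):
    f=200/np.tan(np.radians(c["fovy"])/2)
    R=cv2.Rodrigues(np.array(c["rvec"],float))[0]; t=np.array(c["tvec"],float).ravel()
    return f,R,t
def ray(c,u,v):
    f,R,t=cam(c); d=np.array([(u-c["cx"])/f,(v-c["cy"])/f]); s=d.copy()
    for _ in range(20): s=d/(1+c["k1"]*(s@s))
    return -R.T@t, R.T@np.array([s[0],s[1],1])
def onz(c,u,v,z):
    o,d=ray(c,u,v); return o+d*(z-o[2])/d[2]
def proj(c,P):
    f,R,t=cam(c); p=R@np.array(P,float)+t; s=p[:2]/p[2]; s=s*(1+c["k1"]*(s@s)); return s*f+[c["cx"],c["cy"]]
E
python3 - <<'E'
from h import *
import pickle
d={n:capture(n) for n in("scene","side","wrist")}
pickle.dump(d,open("c0.pkl","wb"))
cv2.imwrite("pics/a.png",np.vstack([cv2.resize(d[n]["pixels"],(480,300)) for n in("scene","side")]))
cv2.imwrite("pics/scene.png",d["scene"]["pixels"]);cv2.imwrite("pics/side.png",d["side"]["pixels"])
s=sense();print(s,tip_reach if not callable(tip_reach) else tip_reach())
for n in d: print(n,{k:v for k,v in d[n].items() if k!="pixels"})
E
```

```text
{'time_s': 0.15, 'joints': array([ 7.99037339e+01,  2.20801031e+01,  3.99233477e-01, -1.92768742e-02,
       -6.84109723e+01, -1.48171575e+01]), 'joint_velocities': array([-0.04160486, -0.11156638,  0.29555105,  0.16938909, -0.00047565,
       -0.0824424 ]), 'effort': array([ 3.92203056e-04, -3.91055238e+01,  1.87586510e+01,  4.22230080e+00,
        1.23622158e-02, -1.40984826e-04]), 'tcp_pos': array([0.26308928, 0.56647876, 0.2407299 ]), 'ee_rot': array([[ 9.06893118e-01, -4.21360327e-01, -5.88994544e-04],
       [-4.21360725e-01, -9.06891845e-01, -1.52326033e-03],
       [ 1.07687121e-04,  1.62961348e-03, -9.99998666e-01]]), 'wrist_force': array([-0.46721044,  0.29082773,  0.62466885]), 'moment': array([-0.00621851, -0.02117311,  0.00834858]), 'gripper_force': 0.0, 'gripper_width': 1.0009185891560277} 0.019
scene {'fovy': 42.548455299524655, 'cx': 317.25752202656844, 'cy': 202.2760396641308, 'k1': -0.12078821742557098, 'rvec': array([ 2.11256765, -1.10161384,  0.49897261]), 'tvec': array([-0.15810891,  0.42035843,  0.68300492])}
side {'fovy': 56.501357449371724, 'cx': 327.4584512802514, 'cy': 198.08352802485092, 'k1': -0.05860696248297645, 'rvec': array([ 0.07072115, -2.63127818,  1.70999792]), 'tvec': array([0.54827334, 0.00449881, 1.01474309])}
wrist {'fovy': 68.50076512220221, 'cx': 320.14404298811036, 'cy': 203.42806364029235, 'k1': -0.033062401350508634, 'rvec': array([-1.60081287,  2.50821985,  0.34212564]), 'tvec': array([ 0.62490291, -0.03229832,  0.3897389 ])}
```

View pics/scene.png

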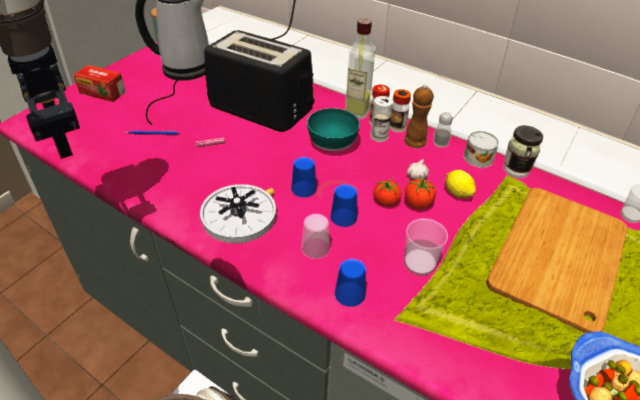

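View pics/side.png

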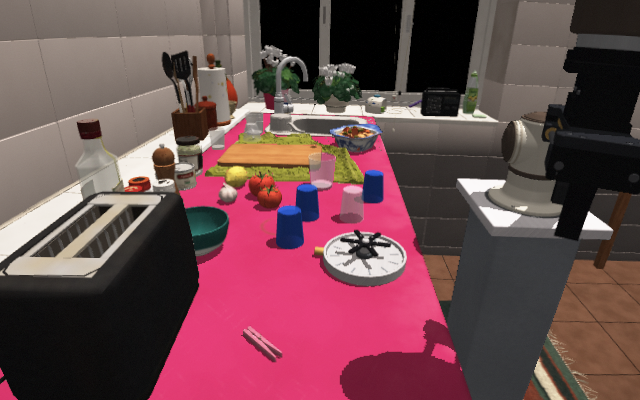

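The scene view shows a clear glass at (315,236), blue look-alikes at (304,176), (344,205) and (351,282), a larger clear tumbler at (426,246), and the rinser at (238,210). In the side view the glass is at (352,204), the tumbler at (321,171) and the rinser at (365,257). The clear small glass, narrower on top, is the one meant. I'll confirm it in a crop with a fitted outline.

```bash
cat > m.py <<'E'
from h import *
import pickle
from scipy.optimize import least_squares
d=pickle.load(open("c0.pkl","rb"))
a=np.linspace(0,2*np.pi,60)
def circ(x,y,z,r): return np.c_[x+r*np.cos(a),y+r*np.sin(a),0*a+z]
def bb(c,P):
    q=np.array([proj(c,p) for p in P]); return np.r_[q.min(0),q.max(0)]
gl=lambda x,y,*_:np.vstack([circ(x,y,0,.0295),circ(x,y,.075,.024)])
tu=lambda x,y,*_:np.vstack([circ(x,y,0,.032),circ(x,y,.09,.0385)])
bl=gl
st=lambda x,y,*_:circ(x,y,.022,.08)
def fit(mod,obs):
    def f(p): return np.concatenate([(bb(d[n],mod(*p))-o)[np.isfinite(o)] for n,o in obs.items()])
    r=least_squares(f,[.5,0.1]); return r.x,r.fun
N=np.nan
o={"glass":(gl,{"scene":np.array([302,214,330,257.]),"side":np.array([339,185.,365,222])}),
"tumbler":(tu,{"scene":np.array([404,219,448,273.]),"side":np.array([308,153.,336,188])}),
"rinser":(st,{"scene":np.array([200,184,276,N]),"side":np.array([323,233,407,N])}),
"b1":(bl,{"scene":np.array([291,157,317,196.]),"side":np.array([276,206.,304,247])}),
"b2":(bl,{"scene":np.array([331,184,358,225.]),"side":np.array([295,183.,319,220])}),
"b3":(bl,{"scene":np.array([335,259,368,305.]),"side":np.array([362,170.,384,202])})}
im={n:d[n]["pixels"].copy() for n in("scene","side")}
for k,(m,ob) in o.items():
    x,f=fit(m,ob); print(k,x.round(4),f.round(1))
crops=[]
for n,(x0,y0) in(("scene",(190,150)),("side",(270,150))):
    S=4 if 0 else 3
    c=cv2.resize(im[n][y0:y0+130,x0:x0+260],None,fx=S,fy=S,interpolation=cv2.INTER_CUBIC)
    for k in("glass","rinser"):
        m,ob=o[k];x,_=fit(m,ob)
        P=m(*x)
        if k=="rinser":P=np.vstack([P,circ(*x,.046,.048)])
        for p in P:
            u=(proj(d[n],p)-[x0,y0]+.5)*S; cv2.circle(c,tuple(int(v) for v in u),1,(0,255,0),-1)
    crops.append(c[:300] if 0 else cv2.resize(c,(600,300)))
cv2.imwrite("pics/crop.png",np.vstack(crops))
E
python3 m.py
```

```text
glass [0.4852 0.1447] [-0.8 -1.1  0.4  1.9  0.2 -0.6 -1.2  0.7]
tumbler [ 0.5702 -0.0467] [-0.4 -1.6  0.1  3.  -0.7 -1.1 -1.   2.2]
rinser [0.4647 0.3318] [-0.5 -0.8 -0.6  0.1 -2.1 -0.3]
b1 [0.6176 0.2684] [-0.  -1.2 -0.   1.2 -0.  -1.9 -0.   1.4]
b2 [0.5935 0.1446] [-0.3 -0.8  0.2  1.8 -0.6 -0.3 -0.2  0.9]
b3 [0.428  0.0261] [-0.1 -0.9 -0.9  2.1 -1.1 -1.4 -0.9  0.5]
```

View pics/crop.png

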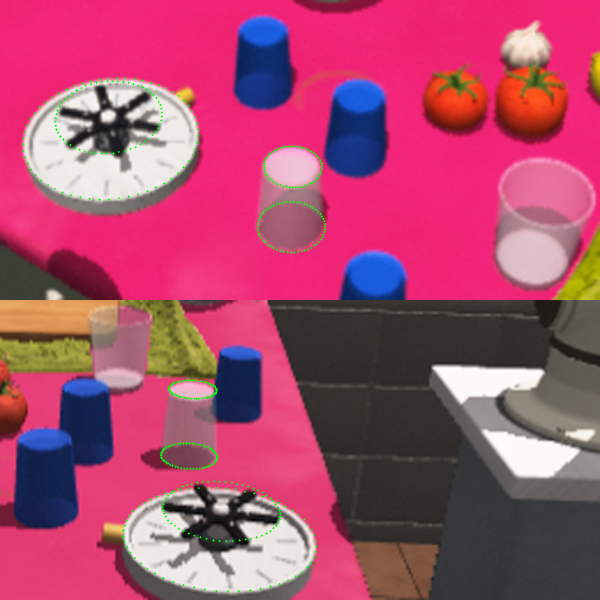

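The overlay confirms it: the small clear glass with the narrow foot on top sits at scene (315,236), world (0.485,0.145). The star centre is at about (0.465,0.332). Moving above the glass; the present tool yaw already clears the blue ones.

Emit:
arm_command([
  [0,0,0,2.4,1.8,0.5,-1],
  [0,0,0,4.8,3.6,1,-1],
  [0,0,0,7.2,5.4,1.5,-1],
  [0,0,0,9.6,7.2,2,-1],
  [0,0,0,12,9,2.5,-1],
  [0,0,0,14.4,10.8,3,-1],
  [0,0,0,16.8,12.6,3.5,-1],
  [0,0,0,19.2,14.4,4,-1],
])

```text
time_s: 0.82
tcp_pos: [0.377, 0.3538, 0.2012]
ee_rot: [[0.907, -0.421, -0.0], [-0.421, -0.907, -0.0], [-0.0, 0.0, -1.0]]
wrist_force: [0.2, 0.1, -0.1]
gripper_width: 1.002
gripper_force: 0.0
```

Emit:
arm_command([
  [0,0,0,2.4,1.8,0.5,-1],
  [0,0,0,4.8,3.6,1,-1],
  [0,0,0,7.2,5.4,1.5,-1],
  [0,0,0,9.6,7.2,2,-1],
  [0,0,0,12,9,2.5,-1],
  [0,0,0,14.4,10.8,3,-1],
  [0,0,0,16.8,12.6,3.5,-1],
  [0,0,0,18.7,14.5,4,-1],
])

```text
time_s: 1.48
tcp_pos: [0.4861, 0.1437, 0.1612]
ee_rot: [[0.907, -0.422, 0.0], [-0.422, -0.907, -0.0], [0.0, -0.0, -1.0]]
wrist_force: [0.8, 0.2, -0.3]
gripper_width: 0.994
gripper_force: 0.0
```

Emit:
arm_command([
  [0,0,0,0,0,0,-1],
  [0,0,0,0,0,0,-1],
])

```text
time_s: 1.65
tcp_pos: [0.4852, 0.1438, 0.161]
ee_rot: [[0.906, -0.424, -0.001], [-0.424, -0.906, -0.001], [-0.001, 0.001, -1.0]]
wrist_force: [0.2, -0.4, 0.7]
gripper_width: 1.002
gripper_force: 0.0
```

```bash
cat > look.py <<'E'
import sys
from h import *
import pickle
k=sys.argv[1]; tgt=eval(sys.argv[2]); names=sys.argv[3].split(",")
a=np.linspace(0,2*np.pi,60)
d={n:capture(n) for n in names}; pickle.dump(d,open(k+".pkl","wb"))
for n in names:
    im=d[n]["pixels"].copy()
    for (x,y,z,r) in tgt:
        for t in a:
            u=proj(d[n],(x+r*np.cos(t),y+r*np.sin(t),z)); cv2.circle(im,tuple(int(round(v)) for v in u),0,(0,255,0),-1)
    cv2.imwrite(f"pics/{k}_{n}.png",im)
s=sense(); print(s["time_s"],s["tcp_pos"],s["ee_rot"],s["wrist_force"])
E
python3 look.py w1 "[(.4852,.1447,0,.0295),(.4852,.1447,.075,.024)]" wrist
```

```text
1.7 [0.48528492 0.14474588 0.16136044] [[ 9.06463740e-01 -4.22283550e-01 -3.02446067e-04]
 [-4.22283605e-01 -9.06463753e-01 -1.48281007e-04]
 [-2.11539767e-04  2.62129372e-04 -9.99999943e-01]] [-0.72793826  0.19130911  0.36509855]
```

View pics/w1_wrist.png

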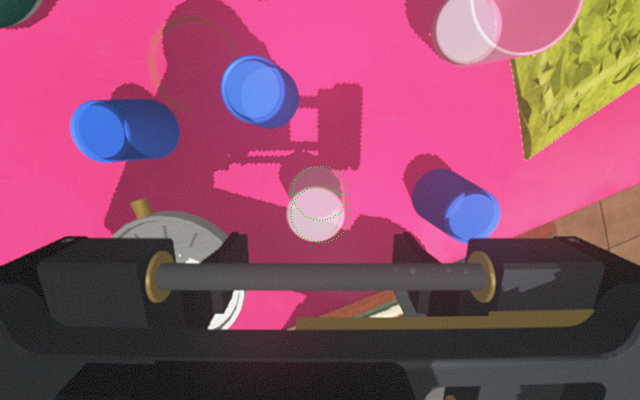

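The wrist view shows the clear glass at about (316,205) matching the overlay within about 1 mm. Descending and gripping.

Emit:
arm_command([
  [0,0,0,0,0,2.5,-1],
  [0,0,0,0,0,5,-1],
  [0,0,0,0,0,7.5,-1],
  [0,0,0,0,0,9.5,-1],
  [0,0,0,0,0,11,-1],
  [0,0,0,0,0,11.7,-1],
  [0,0,0,0,0,11.7,-1],
  [0,0,0,0,0,11.7,-1],
])

```text
time_s: 2.37
tcp_pos: [0.4855, 0.146, 0.045]
ee_rot: [[0.908, -0.42, 0.001], [-0.42, -0.908, 0.0], [0.001, -0.0, -1.0]]
wrist_force: [0.1, 0.2, -0.1]
gripper_width: 1.002
gripper_force: 0.0
```

Emit:
arm_command([
  [0,0,0,0,0,0,1],
  [0,0,0,0,0,0,1],
  [0,0,0,0,0,0,1],
  [0,0,0,0,0,0,1],
  [0,0,0,0,0,0,1],
  [0,0,0,0,0,0,1],
  [0,0,0,0,0,0,1],
  [0,0,0,0,0,0,1],
])

```text
time_s: 3.03
tcp_pos: [0.4857, 0.1454, 0.0449]
ee_rot: [[0.907, -0.421, 0.001], [-0.421, -0.907, 0.001], [0.001, -0.001, -1.0]]
wrist_force: [-0.9, 1.0, 1.6]
gripper_width: 0.606
gripper_force: 30.0
```

Gripped at 52.7 mm. Lift, then carry to the rinser.

Emit:
arm_command([
  [0,0,0,0,0,-1,1],
  [0,0,0,0,0,-2.5,1],
  [0,0,0,0,0,-4.5,1],
  [0,0,0,0,0,-6.5,1],
  [0,0,0,0,0,-8.5,1],
  [0,0,0,0,0,-9.5,1],
  [0,0,0,0,0,-10,1],
  [0,0,0,0,0,-10,1],
])

```text
time_s: 3.7
tcp_pos: [0.4853, 0.1451, 0.1453]
ee_rot: [[0.907, -0.421, 0.001], [-0.421, -0.907, 0.001], [0.001, -0.001, -1.0]]
wrist_force: [-0.7, 0.2, -1.7]
gripper_width: 0.612
gripper_force: 29.9
```

Emit:
arm_command([
  [0,0,0,-0.8,-1.3,0,1],
  [0,0,0,-2.2,-3.6,0,1],
  [0,0,0,-4,-6.5,0,1],
  [0,0,0,-5.8,-9.5,0,1],
  [0,0,0,-7.6,-12.5,0,1],
  [0,0,0,-9,-14.8,0,1],
  [0,0,0,-9.8,-16,0,1],
  [0,0,0,-9.8,-16,0,1],
])

```text
time_s: 4.37
tcp_pos: [0.4629, 0.3337, 0.1428]
ee_rot: [[0.908, -0.419, -0.002], [-0.419, -0.908, -0.002], [-0.001, 0.002, -1.0]]
wrist_force: [0.3, -0.4, -2.0]
gripper_width: 0.609
gripper_force: 29.9
```

Emit:
arm_command([
  [0,0,0,0,0,1,1],
  [0,0,0,0,0,2,1],
  [0,0,0,0,0,3,1],
  [0,0,0,0,0,3,1],
])

```text
time_s: 4.7
tcp_pos: [0.4623, 0.3287, 0.1112]
ee_rot: [[0.906, -0.423, -0.005], [-0.423, -0.906, -0.005], [-0.002, 0.007, -1.0]]
wrist_force: [-0.2, -0.4, -2.0]
gripper_width: 0.611
gripper_force: 29.9
```

```bash
python3 look.py s2 "[(.4647,.3318,.046,.048),(.4647,.3318,.022,.08),(.4647,.3318,.051,.008)]" scene,side
python3 - <<'E'
import cv2,numpy as np
a=cv2.imread("pics/s2_scene.png")[140:250,170:310];b=cv2.imread("pics/s2_side.png")[170:280,300:440]
cv2.imwrite("pics/s2.png",np.hstack([cv2.resize(x,(400,314),interpolation=cv2.INTER_CUBIC) for x in(a,b)]))
E
```

```text
4.8 [0.46365308 0.33015703 0.11357899] [[ 9.06462593e-01 -4.22283813e-01 -1.39578432e-03]
 [-4.22285855e-01 -9.06460774e-01 -1.87648953e-03]
 [-4.72812583e-04  2.29038754e-03 -9.99997265e-01]] [ 0.28384712 -0.52682241 -1.55713476]
```

View pics/s2.png

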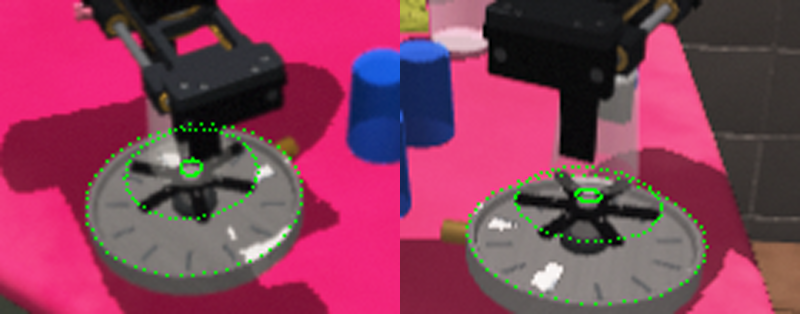

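The overlay circles (tray rim, star tips) match the rinser in both views, and the glass hangs over the star. Small y correction, then press down.

Emit:
arm_command([
  [0,0,0,0,-0.2,0.5,1],
  [0,0,0,0,-0.2,1,1],
  [0,0,0,0,-0.2,1.5,1],
  [0,0,0,0,-0.2,1.7,1],
  [0,0,0,0,-0.2,1.7,1],
  [0,0,0,0,-0.2,1.7,1],
])

```text
time_s: 5.3
tcp_pos: [0.4646, 0.3333, 0.0974]
ee_rot: [[0.907, -0.421, -0.0], [-0.421, -0.907, -0.0], [0.0, 0.0, -1.0]]
wrist_force: [0.6, 0.1, -0.7]
gripper_width: 0.613
gripper_force: 29.9
```

Emit:
arm_command([
  [0,0,0,0,0,0.4,1],
  [0,0,0,0,0,0.8,1],
  [0,0,0,0,0,1.2,1],
  [0,0,0,0,0,1.6,1],
  [0,0,0,0,0,1.9,1],
  [0,0,0,0,0,2,1],
  [0,0,0,0,0,2.1,1],
  [0,0,0,0,0,2.1,1],
])

```text
time_s: 5.97
tcp_pos: [0.465, 0.3337, 0.0775]
ee_rot: [[0.907, -0.421, 0.001], [-0.421, -0.907, 0.001], [0.001, -0.001, -1.0]]
wrist_force: [-2.4, -0.7, 8.0]
gripper_width: 0.607
gripper_force: 30.2
```

Emit:
arm_command([
  [0,0,0,0,0,0.1,1],
  [0,0,0,0,0,0.1,1],
  [0,0,0,0,0,0.1,1],
])

```text
time_s: 6.22
tcp_pos: [0.465, 0.3337, 0.0767]
ee_rot: [[0.907, -0.421, 0.001], [-0.421, -0.907, 0.001], [0.001, -0.001, -1.0]]
wrist_force: [-2.4, -0.9, 7.4]
gripper_width: 0.61
gripper_force: 30.2
```

Nearly down; press on until the force passes the spring's 10 N clearly.

Emit:
arm_command([
  [0,0,0,0,0,0.1,1],
  [0,0,0,0,0,0.2,1],
  [0,0,0,0,0,0.2,1],
  [0,0,0,0,0,0.2,1],
])

```text
time_s: 6.55
tcp_pos: [0.465, 0.3337, 0.0758]
ee_rot: [[0.907, -0.42, 0.002], [-0.42, -0.907, 0.001], [0.001, -0.001, -1.0]]
wrist_force: [-4.2, -1.0, 12.8]
gripper_width: 0.611
gripper_force: 30.4
```

Emit:
arm_command([
  [0,0,0,0,0,0.1,1],
  [0,0,0,0,0,0.1,1],
  [0,0,0,0,0,0.1,1],
])

```text
time_s: 6.8
tcp_pos: [0.465, 0.3337, 0.0757]
ee_rot: [[0.908, -0.42, 0.002], [-0.42, -0.908, 0.001], [0.001, -0.001, -1.0]]
wrist_force: [-4.9, -2.2, 18.5]
gripper_width: 0.609
gripper_force: 30.6
```

At the stop (18.5 N). Hold for about a second, then let the star up, just off it.

Emit:
arm_command([
  [0,0,0,0,0,0,1],
  [0,0,0,0,0,0,1],
  [0,0,0,0,0,0,1],
  [0,0,0,0,0,0,1],
  [0,0,0,0,0,0,1],
  [0,0,0,0,0,0,1],
  [0,0,0,0,0,0,1],
  [0,0,0,0,0,0,1],
])

```text
time_s: 7.47
tcp_pos: [0.465, 0.3337, 0.0757]
ee_rot: [[0.908, -0.42, 0.002], [-0.42, -0.908, 0.001], [0.001, -0.002, -1.0]]
wrist_force: [-5.0, -1.6, 17.9]
gripper_width: 0.611
gripper_force: 30.6
```

Emit:
arm_command([
  [0,0,0,0,0,-0.4,1],
  [0,0,0,0,0,-0.8,1],
  [0,0,0,0,0,-1.2,1],
  [0,0,0,0,0,-1.6,1],
  [0,0,0,0,0,-1.9,1],
  [0,0,0,0,0,-2.1,1],
  [0,0,0,0,0.2,-2.1,1],
  [0,0,0,0,0.2,-2.1,1],
])

```text
time_s: 8.13
tcp_pos: [0.4631, 0.3307, 0.0927]
ee_rot: [[0.907, -0.422, -0.002], [-0.422, -0.907, -0.001], [-0.001, 0.002, -1.0]]
wrist_force: [-0.0, -0.1, -1.5]
gripper_width: 0.611
gripper_force: 29.9
```

Emit:
arm_command([
  [0,0,0,0,0,0,1],
  [0,0,0,0,0,0,1],
])

```text
time_s: 8.3
tcp_pos: [0.4635, 0.3312, 0.0929]
ee_rot: [[0.907, -0.421, -0.001], [-0.421, -0.907, -0.001], [-0.0, 0.001, -1.0]]
wrist_force: [-0.0, 0.3, -0.9]
gripper_width: 0.61
gripper_force: 29.9
```

```bash
python3 look.py s3 "[(.4647,.3318,.046,.048)]" scene,side
python3 - <<'E'
import cv2,numpy as np
a=cv2.imread("pics/s3_scene.png")[150:240,190:290];b=cv2.imread("pics/s3_side.png")[190:280,315:415]
cv2.imwrite("pics/s3.png",np.hstack([cv2.resize(x,(400,360),interpolation=cv2.INTER_CUBIC) for x in(a,b)]))
E
```

```text
8.4 [0.46365069 0.331366   0.09315881] [[ 9.06917977e-01 -4.21306978e-01 -4.60674876e-04]
 [-4.21307182e-01 -9.06917854e-01 -5.14605630e-04]
 [-2.00987327e-04  6.60790731e-04 -9.99999761e-01]] [ 0.22499352  0.35260232 -1.64195552]
```

View pics/s3.png

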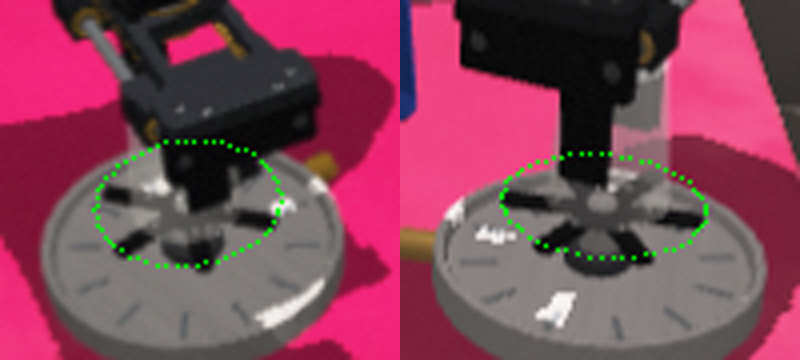

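Glass is held just off the risen star. I'll check the star centre and glass centring numerically with arm and glass models.

```bash
cat > f.py <<'E'
from h import *
import pickle
from scipy.optimize import differential_evolution
d=pickle.load(open("c0.pkl","rb")); e=pickle.load(open("s3.pkl","rb"))
L,W=np.meshgrid(np.linspace(.012,.0465,20),np.linspace(-.0045,.0045,5)); 
Lo,Wo=np.meshgrid(np.linspace(.0495,.053,3),np.linspace(-.005,.005,5))
S1,T1=np.meshgrid(np.linspace(.022,.046,10),[-.008,.008])
def pts(x,y,th,l,w):
    P=[]
    for k in range(6):
        t=th+k*np.pi/3; P.append(np.c_[x+l.ravel()*np.cos(t)-w.ravel()*np.sin(t),y+l.ravel()*np.sin(t)+w.ravel()*np.cos(t),0*l.ravel()+.046])
    return np.vstack(P)
def vproj(c,P):
    f,R,t=cam(c); q=P@R.T+t; s=q[:,:2]/q[:,2:]; s=s*(1+c["k1"]*(s**2).sum(1,keepdims=True)); return s*f+[c["cx"],c["cy"]]
G={n:d[n]["pixels"].astype(np.float32).mean(2) for n in("scene","side")}
def mean(n,P):
    u=vproj(d[n],P).astype(np.float32); return cv2.remap(G[n],u[:,0],u[:,1],cv2.INTER_LINEAR).mean()
def cost(p,ns=("scene","side")): return sum(mean(n,pts(*p,L,W))-.3*mean(n,pts(*p,Lo,Wo))-.3*mean(n,pts(*p,S1,T1)) for n in ns)
B=[(.455,.475),(.322,.342),(0,np.pi/3)]
for ns in(("scene","side"),("scene",),("side",)):
    r=differential_evolution(cost,B,args=(ns,),seed=0); print(ns,r.x.round(4),round(r.fun,1))
    if len(ns)==2: b=r.x
a=np.linspace(0,2*np.pi,80); C=lambda x,y,z,r:np.c_[x+r*np.cos(a),y+r*np.sin(a),0*a+z]
out=[]
for src,gx in((d,None),(e,(.4637,.3314))):
  for n,(x0,y0) in(("scene",(190,140)),("side",(315,190))):
    S=4;c=cv2.resize(src[n]["pixels"][y0:y0+75+15,x0:x0+100],None,fx=S,fy=S,interpolation=cv2.INTER_CUBIC)
    l,w=np.meshgrid(np.linspace(.01,.048,30),[-.005,.005]); P=[(pts(*b,l,w),(0,255,0))]
    if gx: P+=[(np.vstack([C(*gx,.048,.0295),C(*gx,.123,.024)]),(0,255,255))]
    if gx: P=P[1:]
    for q,col in P:
        for u in (vproj(src[n],q)-[x0,y0]+.5)*S: cv2.circle(c,tuple(int(v) for v in u),0,col,-1)
    out.append(cv2.resize(c,(333,300)))
cv2.imwrite("pics/f.png",np.vstack([np.hstack(out[:2]),np.hstack(out[2:])]))
E
python3 f.py
```

```text
('scene', 'side') [0.4614 0.3291 0.8924] -17.1
('scene',) [0.4611 0.3283 0.8963] -52.4
('side',) [0.466  0.3388 0.8874] -42.4
```

View pics/f.png

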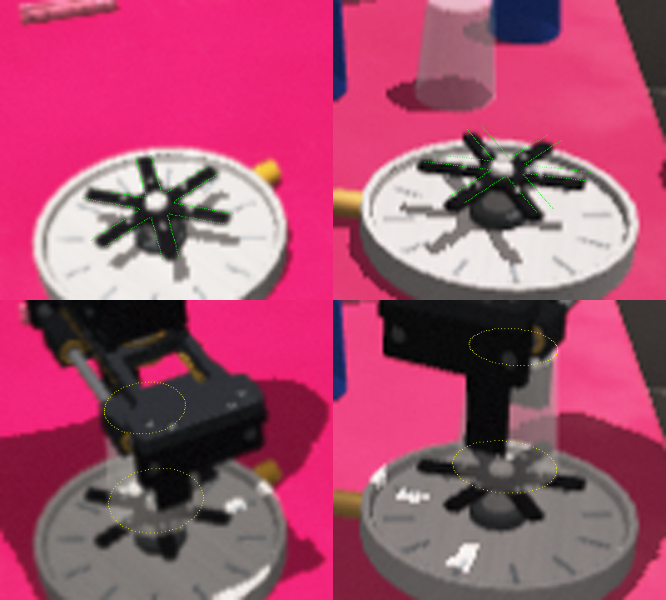

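Per-view fits differ mainly through calibration bias. Checking the bias with each view's own fit of the glass, whose true place the grip has confirmed.

```bash
cat >> m.py <<'E'
print("--")
for k in("glass","rinser"):
    for n in("scene","side"): print(k,n,[v.round(4) for v in fit(o[k][0],{n:o[k][1][n]})])
E
python3 m.py | sed -n '/--/,$p'
python3 - <<'E'
from h import *
import pickle
d=pickle.load(open("c0.pkl","rb")); e=pickle.load(open("s3.pkl","rb"))
for n in("scene","side"): print(n,proj(d[n],(.4637,.3314,.051)),proj(d[n],(.4614,.3291,.051)), proj(d[n],(.4637,.3414,.051))-proj(d[n],(.4637,.3314,.051)),proj(d[n],(.4737,.3314,.051))-proj(d[n],(.4637,.3314,.051)))
# nozzle: bright blob near expected location in first pictures
out=[]
for n,(x0,y0) in(("scene",(217,180)),("side",(345,222))):
    out.append(cv2.resize(d[n]["pixels"][y0:y0+40,x0:x0+40],(400,400),interpolation=cv2.INTER_NEAREST))
cv2.imwrite("pics/n.png",np.hstack(out))
E
```

```text
--
glass scene [array([0.4865, 0.1451]), array([-0.5917, -1.553 ,  0.5973,  1.4138])]
glass side [array([0.484 , 0.1442]), array([ 0.7423, -0.7044, -0.7392,  0.6434])]
rinser scene [array([0.4633, 0.3292]), array([ 0.0102,  0.0017, -0.0101])]
rinser side [array([0.465 , 0.3405]), array([-0.2558, -0.119 ,  0.2548])]
scene [236.22077079 198.45000806] [236.33029499 199.50570133] [-3.6304654  -1.90300911] [ 3.1542077  -2.65451117]
side [366.11010902 237.92741902] [367.2552829  237.36445308] [0.29414578 2.68894052] [-5.28347371 -0.20018252]
```

View pics/n.png

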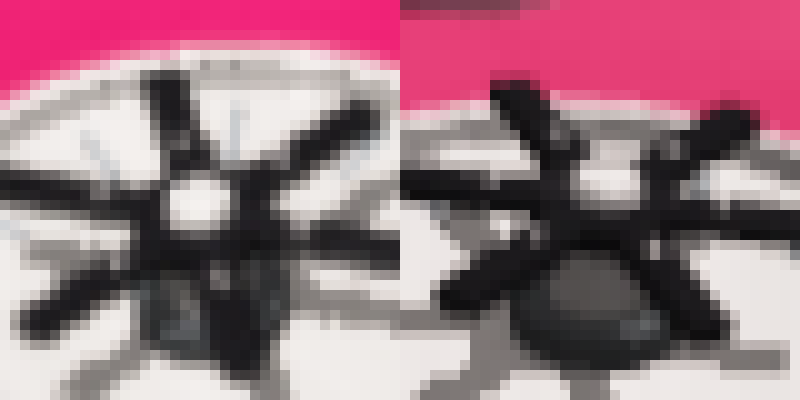

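Combining the nozzle centres from both views (scene (236.1,199.5), side (365.3,238.8)) puts the star centre within 1 mm of the present TCP. Lower about 2 mm to contact.

Emit:
arm_command([
  [0,0,0,0.1,0,0.1,1],
  [0,0,0,0.1,0,0.2,1],
  [0,0,0,0.1,0,0.22,1],
  [0,0,0,0.1,0,0.22,1],
  [0,0,0,0.1,0,0.22,1],
])

```text
time_s: 8.82
tcp_pos: [0.4647, 0.3311, 0.0913]
ee_rot: [[0.907, -0.421, -0.0], [-0.421, -0.907, -0.0], [-0.0, 0.0, -1.0]]
wrist_force: [-0.2, -0.8, -1.0]
gripper_width: 0.613
gripper_force: 29.9
```

Emit:
arm_command([
  [0,0,0,0,0,0.05,1],
  [0,0,0,0,0,0.07,1],
  [0,0,0,0,0,0.07,1],
  [0,0,0,0,0,0.07,1],
])

```text
time_s: 9.15
tcp_pos: [0.4647, 0.3311, 0.091]
ee_rot: [[0.907, -0.421, 0.0], [-0.421, -0.907, 0.0], [0.0, -0.0, -1.0]]
wrist_force: [-0.3, 0.2, 0.6]
gripper_width: 0.612
gripper_force: 29.9
```

In contact, with no real load on the star. Release gently and rise.

Emit:
arm_command([
  [0,0,0,0,0,0,-0.1],
  [0,0,0,0,0,0,-0.1],
  [0,0,0,0,0,0,-0.3],
  [0,0,0,0,0,0,-0.6],
  [0,0,0,0,0,0,-1],
  [0,0,0,0,0,0,-1],
  [0,0,0,0,0,0,-1],
  [0,0,0,0,0,0,-1],
])

```text
time_s: 9.82
tcp_pos: [0.4647, 0.3311, 0.0906]
ee_rot: [[0.907, -0.421, -0.0], [-0.421, -0.907, -0.0], [0.0, 0.0, -1.0]]
wrist_force: [0.1, -1.1, -0.3]
gripper_width: 0.941
gripper_force: 0.0
```

Emit:
arm_command([
  [0,0,0,0,0,-1,-1],
  [0,0,0,0,0,-3,-1],
  [0,0,0,0,0,-5,-1],
  [0,0,0,0,0,-8,-1],
  [0,0,0,0,0,-11,-1],
  [0,0,0,0,0,-13,-1],
  [0,0,0,0,0,-14,-1],
  [0,0,0,0,0,-14,-1],
])

```text
time_s: 10.48
tcp_pos: [0.4655, 0.3319, 0.2339]
ee_rot: [[0.907, -0.421, 0.004], [-0.421, -0.907, 0.005], [0.002, -0.006, -1.0]]
wrist_force: [0.4, 0.2, -0.6]
gripper_width: 1.003
gripper_force: 0.0
```

```bash
python3 look.py w4 "[(.4647,.3315,.046,.0295),(.4647,.3315,.121,.024)]" wrist,scene,side
python3 - <<'E'
import cv2,numpy as np
w=cv2.imread("pics/w4_wrist.png")[60:300,200:440];a=cv2.imread("pics/w4_scene.png")[140:250,180:290];b=cv2.imread("pics/w4_side.png")[170:280,310:420]
cv2.imwrite("pics/w4.png",np.hstack([cv2.resize(w,(400,400)),np.vstack([cv2.resize(x,(300,300),interpolation=cv2.INTER_CUBIC) for x in(a,b)])[:600][np.r_[0:600]][::1][:400] if 0 else np.vstack([cv2.resize(x,(200,200),interpolation=cv2.INTER_CUBIC) for x in(a,b)])]))
E
```

```text
10.6333 [0.46386139 0.33042704 0.22903912] [[ 0.90678614 -0.42158357 -0.00248962]
 [-0.42158836 -0.90678539 -0.00187411]
 [-0.00146745  0.00274901 -0.99999514]] [ 1.22932303 -0.91150333 -0.9709394 ]
```

View pics/w4.png

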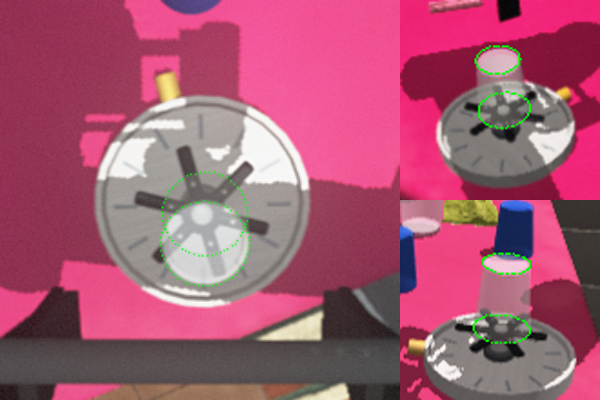

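The glass stands upside down on the raised star. In the wrist view its mouth is centred at (205,213) and the star at about (203,212), so it is off by roughly 1–2 mm. The gripper is open and clear.

```bash
python3 -c "
from station import *
print(finish_job())"
```

```text
the job is handed in; nothing more can be done
None
```

I pressed the small clear glass onto the star until it was fully down, held it there for about a second, then let the star come up. I left the glass standing upside down about 1–2 mm from the star's centre, let go, and handed the job in at 10.6 s, without going near the tumbler; no verdict came back.

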